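# Clear the catch tray and show the house piece to the inspection camera

## Robot

A 6-joint arm with a two-finger parallel gripper is mounted at the origin on the work surface. World frame = base frame: x ahead of the robot, y to its left, z up, the work surface at z = 0. Lengths are in m, angles in rad, forces in N, time in s.
With the tool pointing down it reaches from about 0.375 to 0.9 m from the base axis. Payload 3.1 kg.
Tool frame: the origin (TCP) lies where the fingers leave the gripper's body, on its centre line; the fingertips stand 73 mm ahead of it and the grasp point (between the pads) lies 54 mm ahead of it; z points along the fingers, y is the line along which they close (so a half turn about z gives the same grasp; the last joint's range is limited). The gripper opens to 85 mm and grips with 20 to 120 N. Pads are 22 mm wide; open, the fingers measure 114 mm over their backs; the gripper's body (76 mm by 85 mm) begins 54 mm behind the grasp point. The pads swing forward as they close: fully open they stand 13 mm farther back than shut.
Start: joints at [-1.504, 0.527, 1.433, -0, 1.181, -0.178], TCP at [0.152, -0.606, 0.304] pointing down, gripper open.
Joint ranges: [-3.08, 3.08], [-0.75, 2.2], [0.22, 2.44], [-1.43, 4.57], [0, 2.65], [-2.85, 2.85]. Speed limits (rad/s): [2.79, 2.79, 3.14, 3.14, 3.14, 3.14].

## Interface

Orientations are given as a unit quaternion [x, y, z, w].
In Python, from station import manip gives the robot as it stands.
- The arm moves only by the shell command python3 -m crank 'ROWS' [FORCE]. ROWS is JSON, a list of rows, each an object with "dp": the shift along the tool's x, y, z normalised to -1 to 1, where 1 is 50 cm, a list of three; "delta_rot": the turn, a rotation vector about the tool's x, y, z normalised to -1 to 1, where 1 is 2 pi rad, a list of three; "fingers": the opening, from -1 (shut) to 1 (fully open). A call has 1 to 12 rows; each row shifts and turns the commanded pose from where the row before left it, along the tool's axes as they then stand; what a row does not reach is not made up. A row lasts 1/12 s, in which the tool goes at most 41.7 mm and 7.16 degrees, less where a joint would pass 70% of its speed; a pose out of reach is approached as far as the arm can. A call with a number of a shift or a turn outside -1 to 1 is refused whole. A call with a gripper value outside its range is refused whole. The fingers move at their own pace and stop on an object; FORCE is the grip in N (left out, the last holds). Time passes only in rows, so rows that do not move let the fingers close. It gives the time, the measured TCP pose, the force, the opening and the grip force at its end, in the units of the state.
- manip.sense(): the state, without advancing time (a new reading comes with each control period).
- manip.snapshot(name): name is "scene" or "top"; returns (picture, depth): 480x640x3 uint8, red, green, blue; 480x640 float32, m along the optical axis (not along the pixel's ray), 0 where there is no reading.
- manip.camera_model(name): a dict with "fx", "fy", "cx", "cy" (pixels), "k1" (the pictures are not rectified: a ray, as slopes to the right and down, at radius r is drawn at 1 + k1 r^2 times it, then the intrinsics apply), "origin" and "attitude" of the camera in the world. Camera axes: x right, y up, looking along -z (the intrinsics and any distortion apply to the point x, -y, -z); pixel columns grow to the right and rows downward; lengths in m; the calibration is good to about 2 mm. A picture is of the moment at which its call begins. camera_model takes no time and is no camera call.
- manip.sign_off(): hands the job in; it is judged then, once.
The state is a dict: "t": time; "q": joint angles; "qd": joint speeds; "tau": joint torques, N m; "tcp_pos": TCP position; "tool_rot": TCP orientation; "force": force on the tool from outside, world axes, zero at the start; "ft_torque": the same for the moment, N m; "finger_gap": opening from 0.0 (shut) to 1.0 (fully open); "gripper_force": force on a finger pad.
Only numpy, scipy, OpenCV 4.12 (cv2) and the standard library are available. Lean on these libraries where they do the work, as an engineer would, in place of code of your own. Each camera call takes 0.05 s, during which the arm holds its last target. There are 200 camera calls.

## Task

Three freshly cut puzzle pieces lie in the catch tray: first put the round one and the square one into the tote and let go of them. Then pick up the house-shaped piece by its tab and hold it still in the air in front of the inspection camera: its flat underside square to the lens and 15 cm from it, centred on the lens's axis, the peak of the roof towards the top of the camera's picture. Finish while still holding it there, and leave the mug, glue bottle, board pile and counting toy where they stand.

Things in the scene. Friction and masses are not known exactly. Their poses are not given: they have to be found in the camera images.
- round_grip (a point): Round puzzle piece: disc, 70 mm diameter. 6 mm pale plywood, flat in the tray, in any of its 3 places. Dark upright tab in the middle to hold it by: 26 mm along x, 14 mm along y (pinch this), rising from 6 to 52 mm above the underside. About 50 g. Point: plan centre, 29 mm above the underside, inside the tab; z up.
- square_grip (a point): Square puzzle piece: 62 by 62 mm. 6 mm pale plywood, flat in the tray, in any of its 3 places. Dark upright tab in the middle to hold it by: 26 mm along x, 14 mm along y (pinch this), rising from 6 to 52 mm above the underside. About 50 g. Point: plan centre, 29 mm above the underside, inside the tab; z up.
- house_grip (a point): House-shaped piece: 60 mm wide (y), x from -35 (wall end) to +35 mm (peak), roof from x = 5 mm. 6 mm pale plywood, flat in the tray, in any of its 3 places. Dark upright tab in the middle to hold it by: 26 mm along x, 14 mm along y (pinch this), rising from 6 to 52 mm above the underside. About 50 g. Point: plan centre, 29 mm above the underside, inside the tab; z up.
- house_under (a point): Centre of the underside of the house piece: directly below house_grip by 29 mm, on the piece's underside; same axes as house_grip.
- house_peak (a point): Peak (roof corner) of the house piece: 35 mm from house_grip along the piece's x, half-way up the 6 mm sheet.
- tray: Catch tray, fixed: shallow open dark steel tray, 140 mm (x) by 360 mm (y) outside, walls 20 mm high, walls and floor 4 mm thick. Origin at the centre of its underside. The pieces lie in a row along its y, about 100 mm apart.
- tote: Tote, fixed: open grey plastic box, 220 mm (x) by 170 mm (y) outside, 70 mm high, walls and floor 4 mm thick. Origin at the centre of its underside. The two pieces fit side by side along x, 50 mm either side of its middle.
- camera: Inspection camera's stand, fixed: dark foot plate 110 by 100 by 12 mm with two upright side plates, carrying the grey camera head. Origin on the table straight below the lens front; the stand's -x side is roughly towards the robot. The lens front is 100 mm above the table.
- camera_head: Fixed grey camera head 50x72x45 mm with white ring and black lens (32 mm). Origin: centre of lens front. z: out of the lens along its axis, 30 degrees from vertical, leaning to the stand's -x. x: top of the picture, away from the robot and 30 degrees upward; y: stand's y. The house is right with axes parallel to these (tab away from lens), underside centre at z = 150 mm.
- boards: Bystander: loose pile of six plywood puzzle boards, 130 by 200 mm, 36 mm high. Origin at the centre of its underside.
- counter_toy: Bystander: loose wooden counting toy, base 100 by 160 mm, two posts 70 mm high with square plates. Origin at the centre of its underside.
- glue: Bystander: loose white glue bottle, 48 mm diameter, 130 mm high. Origin at the centre of its underside.
- mug: Bystander: loose blue mug, 76 mm diameter, 90 mm high. Origin at the centre of its underside.
There are look-alikes about, which are no part of the job. What is shaped like the part that bears house_grip but blue is not meant.

How it is judged:
By the outcome, as a careful person would: the job done as asked, in the order asked, and still so for the second after the job is handed in, while the arm keeps its last pose, push and grip.
It also fails if it takes over 61 s, if anything falls off the work surface, if the arm or the gripper's body presses on something with over 40 N, if the wrist force passes 120 N, or if a joint passes its speed limit or range.

## Working session

There is one attempt and no reset: what is moved stays moved. The work goes in short steps, Python scripts to look and compute and a shell command to move; the robot and the scene stay as the last step left them, time stands still between calls to the robot, and variables do not carry over. Pictures are saved under pics/ and viewed, at most 10 in all, crops included, and the job is handed in when it is done.

```bash
mkdir -p pics; ls; python3 - <<'E'
from station import manip
import cv2,numpy as np
for n in("scene","top"):
    p,d=manip.snapshot(n); cv2.imwrite(f"pics/{n}0.png",p[:,:,::-1]); np.savez(f"{n}0.npz",p=p,d=d); print(manip.camera_model(n))
print(manip.sense())
E
```

```text
pics
{'fx': 610.7543248877419, 'fy': 610.7543248877419, 'cx': 319.11953368532784, 'cy': 240.56347563034976, 'k1': -0.010222072759711672, 'origin': array([ 1.04813992, -1.05942233,  1.12181928]), 'attitude': array([0.38296494, 0.10407897, 0.23332106, 0.88773121])}
{'fx': 522.5664339363041, 'fy': 522.5664339363041, 'cx': 316.0233608181412, 'cy': 244.61528424947772, 'k1': 0.014097649410689361, 'origin': array([ 0.30005525, -0.09105296,  1.42610185]), 'attitude': array([ 0.0513946 , -0.04546703, -0.70484514,  0.70603447])}
{'t': 0.1, 'q': array([-1.50448165e+00,  5.28414085e-01,  1.43382766e+00,  1.96439859e-05,
        1.18142363e+00, -1.78496602e-01]), 'qd': array([ 0.00049542, -0.00176036, -0.00216479,  0.00234383,  0.00034587,
        0.00129983]), 'tau': array([ 8.63061678e-05, -4.43304598e+01, -1.78586107e+01, -1.94241397e-04,
        3.86319822e-03, -8.14304229e-06]), 'tcp_pos': array([ 0.15148215, -0.60581687,  0.30298921]), 'tool_rot': array([ 9.92517702e-01,  1.22096424e-01,  6.71687323e-05, -1.03422349e-03]), 'force': array([-0.22192992, -0.37297746,  0.16984539]), 'ft_torque': array([-0.02592179, -0.04710932,  0.01563907]), 'gripper_force': 0.0, 'finger_gap': 1.0012684114307873}
```

View pics/scene0.png

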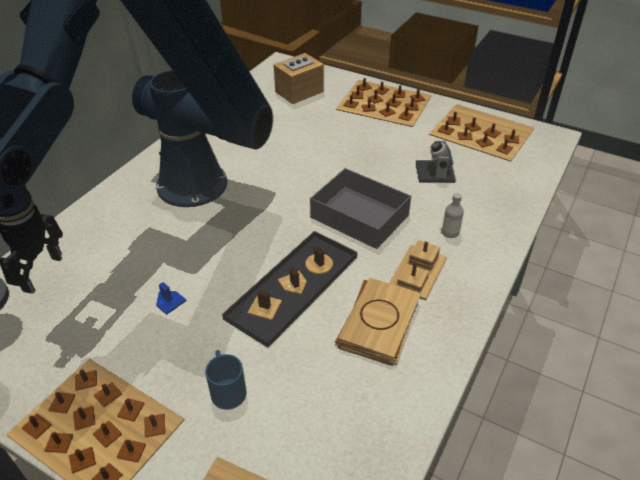

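View pics/top0.png

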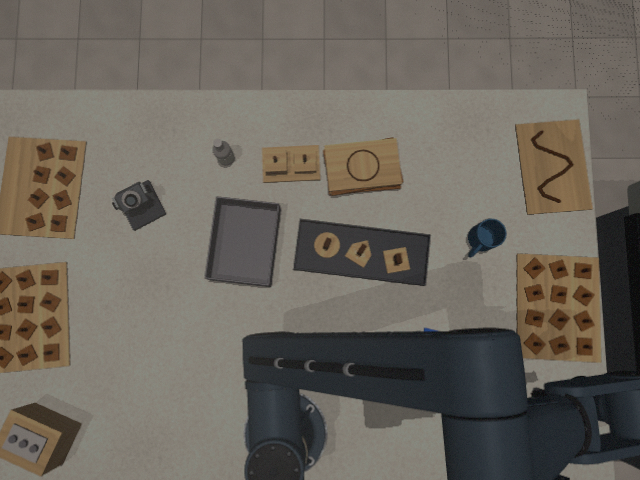

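Scene view: the tray with the square (264,302), house (293,281) and round (318,262) pieces, the tote at (360,207) and the inspection camera at (438,162). In the top view the pieces are round (326,245), house (359,252), square (397,260).

House look-alikes: the blue house at scene (170,298) (top 432,330), the tabbed pieces on the storage boards (scene 100,420, 385,100 and 480,130), and the tabbed plates on the counting toy at (420,265). I choose the pale house in the tray, at scene (293,281). Next is a close crop to check it.

```bash
cat > h.py <<'E'
import cv2,numpy as np
from scipy.spatial.transform import Rotation as R
from station import manip
def rays(n,uv):
    c=manip.camera_model(n); uv=np.atleast_2d(np.asarray(uv,float))
    K=np.array([[c['fx'],0,c['cx']],[0,c['fy'],c['cy']],[0,0,1]])
    s=cv2.undistortPoints(uv[:,None],K,np.array([c['k1'],0,0,0,0]))[:,0]
    d=np.c_[s[:,0],-s[:,1],-np.ones(len(s))]
    return c['origin'],R.from_quat(c['attitude']).apply(d)
def onplane(n,uv,z):
    o,d=rays(n,uv); return o+d*((z-o[2])/d[:,2])[:,None]
def tri(uvs,uvt):
    o1,d1=rays('scene',uvs);o2,d2=rays('top',uvt);d1=d1[0];d2=d2[0]
    s=np.linalg.lstsq(np.c_[d1,-d2],o2-o1,rcond=None)[0]
    a=o1+s[0]*d1;b=o2+s[1]*d2
    return (a+b)/2,np.linalg.norm(a-b)
E
python3 - <<'E'
from h import *
S=np.load('scene0.npz')['p'];T=np.load('top0.npz')['p']
up=lambda im,x,y,w,h,k:cv2.resize(im[y:y+h,x:x+w],None,fx=k,fy=k,interpolation=cv2.INTER_CUBIC)
a=up(S,215,225,150,125,4) #600x500
b=up(T,285,205,150,90,4)
cv2.imwrite('pics/c1.png',cv2.resize(np.hstack([up(S,220,235,140,110,2.8),up(T,290,215,143,110,2.8)]),(800,312))[:,:,::-1])
c=np.hstack([up(S,405,130,66,60,6),up(T,105,170,66,60,6)])
cv2.imwrite('pics/c2.png',c[:,:,::-1])
for n,P,box in(('scene',S,(220,230,140,115)),('top',T,(290,215,143,75))):
    x,y,w,h=box;k=4
    hsv=cv2.cvtColor(up(P,x,y,w,h,k),cv2.COLOR_RGB2HSV)
    m=((hsv[...,1]>70)&(hsv[...,2]>90)&(hsv[...,0]<30)).astype(np.uint8)
    for ct in cv2.findContours(m,cv2.RETR_EXTERNAL,cv2.CHAIN_APPROX_NONE)[0]:
        if cv2.contourArea(ct)<2000: continue
        hu=cv2.convexHull(ct)[:,0].astype(float)
        uv=(hu+.5)/k-.5+[x,y]
        W=onplane(n,uv,.010)[:,:2]*1000
        f=W.astype(np.float32)
        M=cv2.moments(f[:,None]);cen=np.array([M['m10'],M['m01']])/M['m00']
        r=cv2.minAreaRect(f)
        print(n,uv.mean(0).round(),'area',abs(M['m00']).__round__(),'cen',cen.round(1),'rect',np.round(r[0],1),np.round(r[1],1),round(r[2],1),'circ',np.round(cv2.minEnclosingCircle(f)[0],1))
        ap=cv2.approxPolyDP(f[:,None],6,True)[:,0]; print('   poly',ap.round(1).tolist())
E
```

```text
scene [265. 307.] area 4234 cen [ 457.9 -298. ] rect [ 456.8 -297.2] [66.3 67.4] 10.4 circ [ 457.  -296.9]
   poly [[482.3999938964844, -260.20001220703125], [492.1000061035156, -324.0], [431.5, -333.70001220703125], [422.20001220703125, -277.3999938964844]]
scene [346. 327.] area 4790 cen [ 663.6 -246.4] rect [ 644.6 -228.2] [ 55.9 162. ] 26.9 circ [ 649.7 -225. ]
   poly [[632.9000244140625, -143.3000030517578], [705.7000122070312, -286.8999938964844], [656.4000244140625, -308.20001220703125]]
scene [291. 283.] area 3782 cen [ 476.  -196.6] rect [ 481.3 -199.7] [63.9 74.1] 57.8 circ [ 477.  -196.5]
   poly [[464.5, -157.10000610351562], [502.70001220703125, -177.1999969482422], [512.0, -220.5], [470.5, -229.8000030517578], [436.6000061035156, -208.5]]
scene [319. 264.] area 4214 cen [ 498.7 -108.3] rect [ 499.3 -109. ] [72.4 70.9] 29.2 circ [ 498.6 -107.9]
   poly [[496.20001220703125, -70.0999984741211], [519.4000244140625, -77.19999694824219], [534.5999755859375, -103.69999694824219], [527.7999877929688, -131.6999969482422], [503.6000061035156, -145.1999969482422], [474.399993896
[... 324 characters left out ...]
.29998779296875]]
top [359. 253.] area 3379 cen [ 473.3 -196.6] rect [ 478.4 -199.7] [61.5 69. ] 58.1 circ [ 473.8 -196.4]
   poly [[508.0, -217.39999389648438], [467.29998779296875, -227.8000030517578], [435.20001220703125, -204.39999389648438], [467.29998779296875, -157.0], [496.8999938964844, -175.60000610351562]]
top [326. 245.] area 3874 cen [ 495.8 -107.8] rect [ 495.9 -107.6] [69.7 70.4] 0.1 circ [ 495.7 -107.8]
   poly [[530.7000122070312, -112.0999984741211], [519.0, -134.6999969482422], [486.5, -142.10000610351562], [465.79998779296875, -125.5999984741211], [461.70001220703125, -99.69999694824219], [478.79998779296875, -76.5], [503.0, -73.0], [526.5999755859375, -90.0999984741211]]
```

View pics/c1.png

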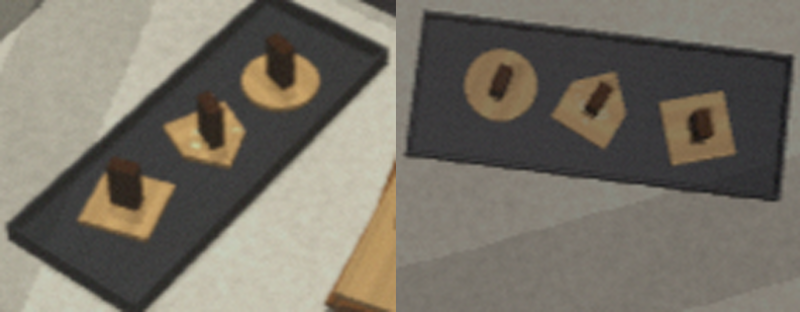

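View pics/c2.png

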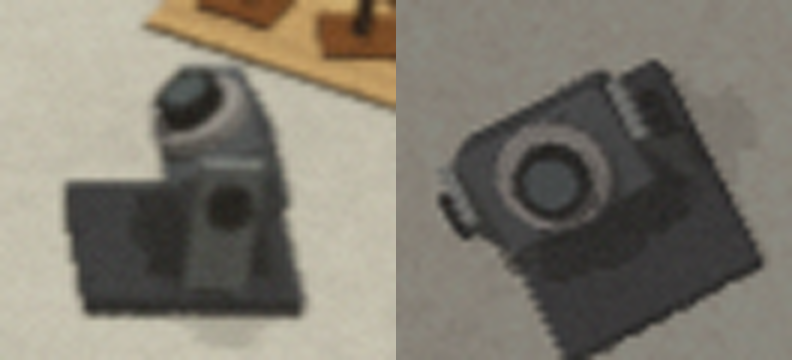

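The crops confirm the pick: of the three pale pieces in the tray, the house is the middle one, at crop (598,105), with its peak up and right at (616,72). The round one is on the left and the square one on the right. In the second crop the lens centre is at (548,180) in the top half and (192,97) in the scene half. The foot plate's clean edges run (655,62)-(760,262)-(565,360).

```bash
python3 - <<'E'
from h import *
D={n:np.load(n+'0.npz') for n in('scene','top')}
up=lambda im,x,y,w,h,k:cv2.resize(im[y:y+h,x:x+w],None,fx=k,fy=k,interpolation=cv2.INTER_CUBIC)
def cloud(n):
    c=manip.camera_model(n);v,u=np.mgrid[:480,:640]
    o,d=rays(n,np.c_[u.ravel(),v.ravel()]); return (o+d*D[n]['d'].reshape(-1,1))*1000
C={n:cloud(n) for n in D}
for nm,xy in(('round',(497,-108)),('house',(479,-200)),('square',(455,-297))):
    for n in D:
        P=C[n];q=P[(P[:,2]>44)&(P[:,2]<75)&(np.hypot(P[:,0]-xy[0],P[:,1]-xy[1])<32)]
        r=cv2.minAreaRect(q[:,:2].astype(np.float32)) if len(q)>4 else None
        w,v=np.linalg.eigh(np.cov(q[:,:2].T)); 
        print(nm,n,len(q),r,'pca',round(np.degrees(np.arctan2(v[1,1],v[0,1]))%180,1),'zmed',np.median(q[:,2]).round(1))
# tabs by colour in top: dark over wood
T=D['top']['p'];k=6
for nm,(cx,cy) in(('round',(327,244)),('house',(360,251)),('square',(397,259))):
    g=cv2.cvtColor(up(T,cx-9,cy-9,18,18,k),cv2.COLOR_RGB2GRAY)
    m=(g<75).astype(np.uint8); ct=max(cv2.findContours(m,0,1)[0],key=cv2.contourArea)[:,0]
    W=onplane('top',(ct+.5)/k-.5+[cx-9,cy-9],.056)[:,:2]*1000
    print(nm,'colour',cv2.minAreaRect(W.astype(np.float32)))
# tote rim
for n,b in(('top',(195,185,95,112)),('scene',(300,160,120,95))):
    P=C[n];q=P[(P[:,2]>62)&(P[:,2]<80)&(P[:,1]>-60)&(P[:,1]<180)&(P[:,0]>350)&(P[:,0]<650)]
    print('tote',n,len(q),cv2.minAreaRect(q[:,:2].astype(np.float32)),np.median(q[:,2]))
# lens
f=lambda X,Y:(105+(X-396+.5)/6-.5,170+(Y+.5)/6-.5)
lt=f(548,180);ls=(405+192.5/6-.5,130+97.5/6-.5)
p,e=tri(ls,lt);print('lens',p*1000,e*1000, onplane('top',lt,.1)*1000,onplane('scene',ls,.1)*1000)
# foot
g=cv2.cvtColor(up(T,105,170,66,60,6),cv2.COLOR_RGB2GRAY)
m=(g<88).astype(np.uint8); ct=np.vstack([c[:,0] for c in cv2.findContours(m,0,1)[0] if cv2.contourArea(c)>500]).astype(float)
for a,b in(((655,62),(760,262)),((760,262),(565,360))):
    a=np.array(a)-[396,0];b=np.array(b)-[396,0];t=(b-a)/np.hypot(*(b-a));r=ct-a;s=r@t;d=abs(r@[-t[1],t[0]])
    q=ct[(s>15)&(s<np.hypot(*(b-a))-15)&(d<9)]
    W=onplane('top',(q+.5)/6-.5+[105,170],.012)[:,:2]*1000
    l=cv2.fitLine(W.astype(np.float32),cv2.DIST_HUBER,0,.01,.01).ravel();print('foot',len(q),np.degrees(np.arctan2(l[1],l[0])),l[2:], 'rms',np.std((W-l[2:])@[-l[1],l[0]]))
cs=[f(655,62),f(760,262),f(565,360)];print(onplane('top',cs,.012)*1000)
E
```

```text
round scene 79 ((500.6753845214844, -108.28421020507812), (17.95793342590332, 29.053543090820312), 67.02809143066406) pca 158.6 zmed 54.7
round top 54 ((496.05133056640625, -108.9875717163086), (14.064591407775879, 25.444364547729492), 65.69224548339844) pca 154.9 zmed 54.4
house scene 75 ((483.5785827636719, -200.7464599609375), (14.817771911621094, 29.971956253051758), 64.06413269042969) pca 152.0 zmed 55.3
house top 52 ((479.6291198730469, -201.5576171875), (13.574190139770508, 26.73602294921875), 58.77437973022461) pca 148.5 zmed 54.9
square scene 89 ((457.6176452636719, -296.9697265625), (26.875640869140625, 19.463293075561523), 16.12370491027832) pca 8.7 zmed 54.8
square top 60 ((454.32940673828125, -297.8040466308594), (25.824800491333008, 14.442489624023438), 11.10015869140625) pca 9.7 zmed 54.2
round colour ((491.7646484375, -107.36102294921875), (15.882383346557617, 34.12700653076172), 66.94915008544922)
house colour ((475.6667175292969, -197.83651733398438), (14.726949691772461, 34.378414154052734), 59.33839416503906)
square colour ((450.897705078125, -292.88580322265625), (31.623451232910156, 22.555648803710938), 8.049027442932129)
tote top 349 ((498.88861083984375, 110.23213195800781), (162.30703735351562, 220.80511474609375), 83.7822265625) 68.50705145057367
tote scene 476 ((502.19476318359375, 107.96698760986328), (166.81439208984375, 224.26449584960938), 83.73895263671875) 68.26174848350664
lens [602.78434184 406.21228406  95.64929398] 3.1119131262109243 [[600.44096901 403.61104354 100.        ]] [[605.65362182 401.5670111  100.        ]]
foot 175 28.186775 [626.8333 359.2561] rms 0.3399155369925019
foot 146 -61.42246 [557.7407  376.28253] rms 0.435739899633682
[[676.31637877 389.633209    12.        ]
 [581.99159203 337.07767233  12.        ]
 [536.24058552 424.41818288  12.        ]]
```

```bash
cat >> h.py <<'E'
def down(a):
    a=np.radians(a);x=np.array([np.cos(a),np.sin(a),0]);z=np.array([0,0,-1.]);return R.from_matrix(np.c_[x,np.cross(z,x),z])
LENS=np.array([603,402.7,100]);YAW=28.4
def cam():
    y=np.radians(YAW);sx=np.array([np.cos(y),np.sin(y),0]);ez=np.array([0,0,1.])
    x=.75**.5*sx+.5*ez;z=-.5*sx+.75**.5*ez;return np.c_[x,np.cross(z,x),z]
def plan(pos,rot):
    s=manip.sense();r=R.from_quat(s['tool_rot']);p=s['tcp_pos']*1000
    d=r.inv().apply(np.array(pos)-p);w=(r.inv()*rot).as_rotvec()
    print('t',round(s['t'],2),'tcp',p.round(1),'q',s['q'].round(2),'gap',round(s['finger_gap']*85,1),'gf',round(s['gripper_force'],1),'F',s['force'].round(1))
    print('dp',(d/500).round(4),'rows',np.linalg.norm(d)/41.7,'rot',(w/2/np.pi).round(4),'rows',np.degrees(np.linalg.norm(w))/7.16)
E
python3 -c "
from h import *
plan((497.5,-108.3,200),down(-24))"
```

```text
t 0.1 tcp [ 151.5 -605.8  303. ] q [-1.5   0.53  1.43  0.    1.18 -0.18] gap 85.1 gf 0.0 F [-0.2 -0.4  0.2]
dp [ 0.9125 -0.7972  0.208 ] rows 14.741047783258521 rot [-0.0003  0.      0.1056] rows 5.310950211039563
```

```bash
python3 -m crank '[{"dp":[0.057,-0.05,0.013],"delta_rot":[0,0,0],"fingers":0},{"dp":[0.057,-0.05,0.013],"delta_rot":[0,0,0],"fingers":0},{"dp":[0.057,-0.05,0.013],"delta_rot":[0,0,0],"fingers":0},{"dp":[0.057,-0.05,0.013],"delta_rot":[0,0,0],"fingers":0},{"dp":[0.057,-0.05,0.013],"delta_rot":[0,0,0],"fingers":0},{"dp":[0.057,-0.05,0.013],"delta_rot":[0,0,0],"fingers":0},{"dp":[0.057,-0.05,0.013],"delta_rot":[0,0,0],"fingers":0},{"dp":[0.057,-0.05,0.013],"delta_rot":[0,0,0],"fingers":0},{"dp":[0.057,-0.05,0.013],"delta_rot":[0,0,0],"fingers":0},{"dp":[0.057,-0.05,0.013],"delta_rot":[0,0,0],"fingers":0},{"dp":[0.057,-0.05,0.013],"delta_rot":[0,0,0],"fingers":0},{"dp":[0.057,-0.05,0.013],"delta_rot":[0,0,0],"fingers":0}]' 40
python3 -m crank '[{"dp":[0.057,-0.05,0.013],"delta_rot":[0,0,0],"fingers":0},{"dp":[0.057,-0.05,0.013],"delta_rot":[0,0,0],"fingers":0},{"dp":[0.057,-0.05,0.013],"delta_rot":[0,0,0],"fingers":0},{"dp":[0.057,-0.05,0.013],"delta_rot":[0,0,0],"fingers":0},{"dp":[0,0,0],"delta_rot":[0,0,0.0176],"fingers":0},{"dp":[0,0,0],"delta_rot":[0,0,0.0176],"fingers":0},{"dp":[0,0,0],"delta_rot":[0,0,0.0176],"fingers":0},{"dp":[0,0,0],"delta_rot":[0,0,0.0176],"fingers":0},{"dp":[0,0,0],"delta_rot":[0,0,0.0176],"fingers":0},{"dp":[0,0,0],"delta_rot":[0,0,0.0176],"fingers":0},{"dp":[0,0,0],"delta_rot":[0,0,0],"fingers":0},{"dp":[0,0,0],"delta_rot":[0,0,0],"fingers":0}]'
python3 -c "
from h import *
plan((497.5,-108.3,90),down(-24))"
```

```text
t: 1.1
tcp_pos: [0.4112, -0.2307, 0.2255]
tool_rot: [0.993, 0.122, -0.0, -0.0]
force: [0.3, -0.9, 0.4]
finger_gap: 0.497
gripper_force: 0.0
t: 2.1
tcp_pos: [0.4968, -0.1077, 0.1997]
tool_rot: [0.978, -0.206, -0.0, -0.0]
force: [0.7, 0.2, -0.1]
finger_gap: 0.498
gripper_force: 0.0
t 2.1 tcp [ 496.8 -107.7  199.7] q [-0.43  0.53  1.82 -0.    0.79  1.55] gap 42.3 gf 0.0 F [ 0.7  0.2 -0.1]
dp [0.0018 0.0006 0.2194] rows 2.630610548569471 rot [0.     0.0001 0.0005] rows 0.024905158950820235
```

```bash
python3 -m crank '[{"dp":[0.002,0.0005,0.05],"delta_rot":[0,0,0],"fingers":0},{"dp":[0,0,0.06],"delta_rot":[0,0,0],"fingers":0},{"dp":[0,0,0.05],"delta_rot":[0,0,0],"fingers":0},{"dp":[0,0,0.035],"delta_rot":[0,0,0],"fingers":0},{"dp":[0,0,0.0244],"delta_rot":[0,0,0],"fingers":0},{"dp":[0,0,0],"delta_rot":[0,0,0],"fingers":0},{"dp":[0,0,0],"delta_rot":[0,0,0],"fingers":-1},{"dp":[0,0,0],"delta_rot":[0,0,0],"fingers":-1},{"dp":[0,0,0],"delta_rot":[0,0,0],"fingers":-1},{"dp":[0,0,0],"delta_rot":[0,0,0],"fingers":-1},{"dp":[0,0,0],"delta_rot":[0,0,0],"fingers":-1},{"dp":[0,0,0],"delta_rot":[0,0,0],"fingers":-1}]' 40
python3 -m crank '[{"dp":[0,0,-0.04],"delta_rot":[0,0,0],"fingers":-1},{"dp":[0,0,-0.07],"delta_rot":[0,0,0],"fingers":-1},{"dp":[0,0,-0.07],"delta_rot":[0,0,-0.016],"fingers":-1},{"dp":[0,0,-0.04],"delta_rot":[0,0,-0.016],"fingers":-1},{"dp":[0,0,0],"delta_rot":[0,0,-0.0175],"fingers":-1},{"dp":[0,0,0],"delta_rot":[0,0,0],"fingers":-1},{"dp":[0,0,0],"delta_rot":[0,0,0],"fingers":-1}]'
python3 -c "
from h import *
plan((550.2,103.6,200),down(-6.2))"
```

```text
t: 3.1
tcp_pos: [0.4982, -0.1085, 0.091]
tool_rot: [0.978, -0.208, 0.001, 0.0]
force: [-1.2, 0.1, 5.0]
finger_gap: 0.161
gripper_force: 39.5
t: 3.68
tcp_pos: [0.4974, -0.1082, 0.2004]
tool_rot: [0.998, -0.055, 0.0, -0.0]
force: [0.0, -0.3, -0.3]
finger_gap: 0.157
gripper_force: 39.0
t 3.68 tcp [ 497.4 -108.2  200.4] q [-0.43  0.53  1.82  0.    0.79  1.25] gap 13.4 gf 39.0 F [ 0.  -0.3 -0.3]
dp [ 0.0582 -0.4326  0.0009] rows 5.234318151738948 rot [-0.     -0.     -0.0003] rows 0.017242241698608083
```

```bash
python3 -m crank '[{"dp":[0.0045,-0.0326,0],"delta_rot":[0,0,0],"fingers":-1},{"dp":[0.0087,-0.065,0],"delta_rot":[0,0,0],"fingers":-1},{"dp":[0.0087,-0.065,0],"delta_rot":[0,0,0],"fingers":-1},{"dp":[0.0087,-0.065,0],"delta_rot":[0,0,0],"fingers":-1},{"dp":[0.0087,-0.065,0],"delta_rot":[0,0,0],"fingers":-1},{"dp":[0.0087,-0.065,0],"delta_rot":[0,0,0],"fingers":-1},{"dp":[0.0062,-0.045,0],"delta_rot":[0,0,0],"fingers":-1},{"dp":[0.004,-0.03,0],"delta_rot":[0,0,0],"fingers":-1},{"dp":[0,0,0.03],"delta_rot":[0,0,0],"fingers":-1},{"dp":[0,0,0.05],"delta_rot":[0,0,0],"fingers":-1},{"dp":[0,0,0.05],"delta_rot":[0,0,0],"fingers":-1},{"dp":[0,0,0.04],"delta_rot":[0,0,0],"fingers":-1}]'
python3 -m crank '[{"dp":[0,0,0.025],"delta_rot":[0,0,0],"fingers":-1},{"dp":[0,0,0.018],"delta_rot":[0,0,0],"fingers":-1},{"dp":[0,0,0],"delta_rot":[0,0,0],"fingers":-1},{"dp":[0,0,0],"delta_rot":[0,0,0],"fingers":0},{"dp":[0,0,0],"delta_rot":[0,0,0],"fingers":0},{"dp":[0,0,0],"delta_rot":[0,0,0],"fingers":0},{"dp":[0,0,-0.03],"delta_rot":[0,0,0],"fingers":0},{"dp":[0,0,-0.07],"delta_rot":[0,0,0],"fingers":0},{"dp":[0,0,-0.08],"delta_rot":[0,0,0],"fingers":0},{"dp":[0,0,-0.04],"delta_rot":[0,0,0],"fingers":0},{"dp":[0,0,0],"delta_rot":[0,0,0],"fingers":0}]'
python3 -c "
from h import *
plan((456,-297,200),down(10.2))"
```

```text
t: 4.68
tcp_pos: [0.5486, 0.1038, 0.1126]
tool_rot: [0.998, -0.055, -0.002, 0.0]
force: [0.7, 0.1, -0.1]
finger_gap: 0.163
gripper_force: 39.1
t: 5.6
tcp_pos: [0.5528, 0.1036, 0.2091]
tool_rot: [0.999, -0.054, 0.006, -0.0]
force: [0.3, -0.6, 0.2]
finger_gap: 0.501
gripper_force: 0.0
t 5.6 tcp [552.8 103.6 209.1] q [-0.01  0.57  1.68  0.    0.88  1.67] gap 42.6 gf 0.0 F [ 0.3 -0.6  0.2]
dp [-0.1062  0.8175  0.0161] rows 9.886343624454938 rot [ 0.0001 -0.0018 -0.0455] rows 2.2907878673462547
```

```bash
python3 -m crank '[{"dp":[-0.005,0.038,0],"delta_rot":[0,0,0],"fingers":0},{"dp":[-0.0097,0.075,0.002],"delta_rot":[0,0,0],"fingers":0},{"dp":[-0.0097,0.075,0.002],"delta_rot":[0,0,0],"fingers":0},{"dp":[-0.0097,0.075,0.002],"delta_rot":[0,0,0],"fingers":0},{"dp":[-0.0097,0.075,0.002],"delta_rot":[0,0,0],"fingers":0},{"dp":[-0.0097,0.075,0.002],"delta_rot":[0,0,0],"fingers":0},{"dp":[-0.0097,0.075,0.002],"delta_rot":[0,0,0],"fingers":0},{"dp":[-0.0097,0.075,0.002],"delta_rot":[0,0,0],"fingers":0},{"dp":[-0.0097,0.075,0.002],"delta_rot":[0,0,0],"fingers":0},{"dp":[-0.0097,0.075,0],"delta_rot":[0,0,0],"fingers":0},{"dp":[-0.0097,0.075,0],"delta_rot":[0,0,0],"fingers":0},{"dp":[-0.004,0.0295,0],"delta_rot":[0,0,0],"fingers":0}]'
python3 -m crank '[{"dp":[0,0,0],"delta_rot":[0,0,-0.0155],"fingers":0},{"dp":[0,0,0],"delta_rot":[0,0,-0.015],"fingers":0},{"dp":[0,0,0],"delta_rot":[0,0,-0.015],"fingers":0},{"dp":[0,0,0],"delta_rot":[0,0,0],"fingers":0}]'
python3 -c "
from h import *
plan((456,-297,90.5),down(10.2))"
```

```text
t: 6.6
tcp_pos: [0.4525, -0.302, 0.1954]
tool_rot: [0.998, -0.056, 0.001, 0.001]
force: [0.2, 0.4, -0.1]
finger_gap: 0.499
gripper_force: 0.0
t: 6.93
tcp_pos: [0.4529, -0.2965, 0.1951]
tool_rot: [0.996, 0.089, -0.0, -0.001]
force: [0.0, -1.5, 0.3]
finger_gap: 0.496
gripper_force: 0.0
t 6.93 tcp [ 452.9 -296.5  195.1] q [-0.79  0.57  1.74  0.    0.83  0.61] gap 42.2 gf 0.0 F [ 0.  -1.5  0.3]
dp [0.0061 0.0023 0.2092] rows 2.5095847809559113 rot [-0.0002  0.0001  0.0002] rows 0.016461537993427276
```

```bash
python3 -m crank '[{"dp":[0.006,0.0023,0.05],"delta_rot":[0,0,0],"fingers":0},{"dp":[0,0,0.055],"delta_rot":[0,0,0],"fingers":0},{"dp":[0,0,0.05],"delta_rot":[0,0,0],"fingers":0},{"dp":[0,0,0.034],"delta_rot":[0,0,0],"fingers":0},{"dp":[0,0,0.02],"delta_rot":[0,0,0],"fingers":0},{"dp":[0,0,0],"delta_rot":[0,0,0],"fingers":0},{"dp":[0,0,0],"delta_rot":[0,0,0],"fingers":-1},{"dp":[0,0,0],"delta_rot":[0,0,0],"fingers":-1},{"dp":[0,0,0],"delta_rot":[0,0,0],"fingers":-1},{"dp":[0,0,0],"delta_rot":[0,0,0],"fingers":-1},{"dp":[0,0,0],"delta_rot":[0,0,0],"fingers":-1},{"dp":[0,0,0],"delta_rot":[0,0,0],"fingers":-1}]' 40
python3 -m crank '[{"dp":[0,0,-0.04],"delta_rot":[0,0,0],"fingers":-1},{"dp":[0,0,-0.07],"delta_rot":[0,0,0],"fingers":-1},{"dp":[0,0,-0.07],"delta_rot":[0,0,0.015],"fingers":-1},{"dp":[0,0,-0.04],"delta_rot":[0,0,0.015],"fingers":-1},{"dp":[0,0,0],"delta_rot":[0,0,0.0155],"fingers":-1},{"dp":[0,0,0],"delta_rot":[0,0,0],"fingers":-1},{"dp":[0,0,0],"delta_rot":[0,0,0],"fingers":-1}]'
python3 -c "
from h import *
plan((450.8,114.4,200),down(-6.2))"
```

```text
t: 7.93
tcp_pos: [0.457, -0.2982, 0.0923]
tool_rot: [0.996, 0.089, 0.001, 0.001]
force: [-0.6, 0.1, 6.4]
finger_gap: 0.162
gripper_force: 39.9
t: 8.52
tcp_pos: [0.4561, -0.2974, 0.2013]
tool_rot: [0.999, -0.053, -0.0, -0.0]
force: [0.1, 0.4, -0.6]
finger_gap: 0.159
gripper_force: 39.1
t 8.52 tcp [ 456.1 -297.4  201.3] q [-0.78  0.57  1.73 -0.    0.85  0.89] gap 13.5 gf 39.1 F [ 0.1  0.4 -0.6]
dp [-0.0972 -0.818   0.0028] rows 9.876608973151683 rot [-0.      0.0001  0.0005] rows 0.023644929844710144
```

```bash
python3 -m crank '[{"dp":[-0.0045,-0.038,0],"delta_rot":[0,0,0],"fingers":-1},{"dp":[-0.0089,-0.075,0],"delta_rot":[0,0,0],"fingers":-1},{"dp":[-0.0089,-0.075,0],"delta_rot":[0,0,0],"fingers":-1},{"dp":[-0.0089,-0.075,0],"delta_rot":[0,0,0],"fingers":-1},{"dp":[-0.0089,-0.075,0],"delta_rot":[0,0,0],"fingers":-1},{"dp":[-0.0089,-0.075,0],"delta_rot":[0,0,0],"fingers":-1},{"dp":[-0.0089,-0.075,0],"delta_rot":[0,0,0],"fingers":-1},{"dp":[-0.0089,-0.075,0],"delta_rot":[0,0,0],"fingers":-1},{"dp":[-0.0089,-0.075,0],"delta_rot":[0,0,0],"fingers":-1},{"dp":[-0.0089,-0.075,0],"delta_rot":[0,0,0],"fingers":-1},{"dp":[-0.0089,-0.07,0],"delta_rot":[0,0,0],"fingers":-1},{"dp":[-0.004,-0.035,0],"delta_rot":[0,0,0],"fingers":-1}]'
python3 -m crank '[{"dp":[0,0,0],"delta_rot":[0,0,0],"fingers":-1},{"dp":[0,0,0],"delta_rot":[0,0,0],"fingers":-1}]'
python3 -c "
from h import *
plan((450.8,114.4,93),down(-6.2))"
```

```text
t: 9.52
tcp_pos: [0.4503, 0.1174, 0.2001]
tool_rot: [0.999, -0.051, -0.002, -0.0]
force: [0.4, -0.9, 0.1]
finger_gap: 0.157
gripper_force: 39.2
t: 9.68
tcp_pos: [0.4512, 0.1149, 0.2003]
tool_rot: [0.999, -0.052, -0.001, 0.0]
force: [0.5, 0.5, -1.0]
finger_gap: 0.155
gripper_force: 39.2
t 9.68 tcp [451.2 114.9 200.3] q [ 0.01  0.49  1.92 -0.    0.73  1.68] gap 13.2 gf 39.2 F [ 0.5  0.5 -1. ]
dp [-2.000e-04  1.000e-03  2.146e-01] rows 2.5731979033337877 rot [0.0001 0.0004 0.0008] rows 0.04442464518379281
```

```bash
python3 -m crank '[{"dp":[0,0,0.05],"delta_rot":[0,0,0],"fingers":-1},{"dp":[0,0,0.065],"delta_rot":[0,0,0],"fingers":-1},{"dp":[0,0,0.05],"delta_rot":[0,0,0],"fingers":-1},{"dp":[0,0,0.03],"delta_rot":[0,0,0],"fingers":-1},{"dp":[0,0,0.0196],"delta_rot":[0,0,0],"fingers":-1},{"dp":[0,0,0],"delta_rot":[0,0,0],"fingers":-1},{"dp":[0,0,0],"delta_rot":[0,0,0],"fingers":0},{"dp":[0,0,0],"delta_rot":[0,0,0],"fingers":0},{"dp":[0,0,0],"delta_rot":[0,0,0],"fingers":0},{"dp":[0,0,-0.04],"delta_rot":[0,0,0],"fingers":0},{"dp":[0,0,-0.08],"delta_rot":[0,0,0],"fingers":0},{"dp":[0,0,-0.08],"delta_rot":[0,0,0],"fingers":0}]'
python3 -m crank '[{"dp":[0,0,-0.03],"delta_rot":[0,0,0],"fingers":0},{"dp":[0,0,0],"delta_rot":[0,0,0],"fingers":0}]'
python3 -c "
from h import *
plan((480.5,-200.5,200),down(-31.7))"
```

```text
t: 10.68
tcp_pos: [0.4511, 0.1138, 0.1943]
tool_rot: [0.999, -0.054, -0.002, 0.0]
force: [0.5, 0.1, -1.0]
finger_gap: 0.501
gripper_force: 0.0
t: 10.85
tcp_pos: [0.4541, 0.1141, 0.2131]
tool_rot: [0.999, -0.054, 0.005, -0.0]
force: [-0.5, -0.1, -0.1]
finger_gap: 0.498
gripper_force: 0.0
t 10.85 tcp [454.1 114.1 213.1] q [ 0.01  0.47  1.91 -0.    0.75  1.69] gap 42.4 gf 0.0 F [-0.5 -0.1 -0.1]
dp [0.1197 0.62   0.0267] rows 7.578234329918697 rot [-0.0005 -0.0015  0.071 ] rows 3.5694248502318873
```

```bash
python3 -m crank '[{"dp":[0.007,0.035,0],"delta_rot":[0,0,0],"fingers":0},{"dp":[0.0141,0.073,0.003],"delta_rot":[0,0,0],"fingers":0},{"dp":[0.0141,0.073,0.003],"delta_rot":[0,0,0],"fingers":0},{"dp":[0.0141,0.073,0.003],"delta_rot":[0,0,0],"fingers":0},{"dp":[0.0141,0.073,0.003],"delta_rot":[0,0,0],"fingers":0},{"dp":[0.0141,0.073,0.003],"delta_rot":[0,0,0],"fingers":0},{"dp":[0.0141,0.073,0.003],"delta_rot":[0,0,0],"fingers":0},{"dp":[0.0141,0.073,0],"delta_rot":[0,0,0],"fingers":0},{"dp":[0.0141,0.073,0],"delta_rot":[0,0,0],"fingers":0},{"dp":[0,0,0],"delta_rot":[0,0,0.018],"fingers":0},{"dp":[0,0,0],"delta_rot":[0,0,0.018],"fingers":0},{"dp":[0,0,0],"delta_rot":[0,0,0.018],"fingers":0}]'
python3 -m crank '[{"dp":[0,0,0],"delta_rot":[0,0,0.017],"fingers":0},{"dp":[0,0,0],"delta_rot":[0,0,0],"fingers":0},{"dp":[0,0,0],"delta_rot":[0,0,0],"fingers":0}]'
python3 - <<'E'
from h import *
plan((480.5,-200.5,91),down(-31.7))
S,_=manip.snapshot('scene');T,_=manip.snapshot('top')
up=lambda im,x,y,w,h,k:cv2.resize(im[y:y+h,x:x+w],None,fx=k,fy=k,interpolation=cv2.INTER_CUBIC)
cv2.imwrite('pics/p2.png',np.hstack([up(S,220,150,200,200,2),up(T,190,180,200,200,2)])[:,:,::-1])
E
```

```text
t: 11.85
tcp_pos: [0.4775, -0.201, 0.1989]
tool_rot: [0.974, -0.225, -0.001, -0.0]
force: [0.7, -0.7, -0.7]
finger_gap: 0.502
gripper_force: 0.0
t: 12.1
tcp_pos: [0.4778, -0.1999, 0.1993]
tool_rot: [0.962, -0.272, -0.001, -0.0]
force: [-1.2, -0.4, -0.1]
finger_gap: 0.501
gripper_force: 0.0
t 12.1 tcp [ 477.8 -199.9  199.3] q [-0.61  0.54  1.8  -0.    0.8   1.51] gap 42.6 gf 0.0 F [-1.2 -0.4 -0.1]
dp [ 0.0055 -0.0018  0.2166] rows 2.5979425615412164 rot [-0.      0.0002  0.0003] rows 0.02010991469335179
```

View pics/p2.png

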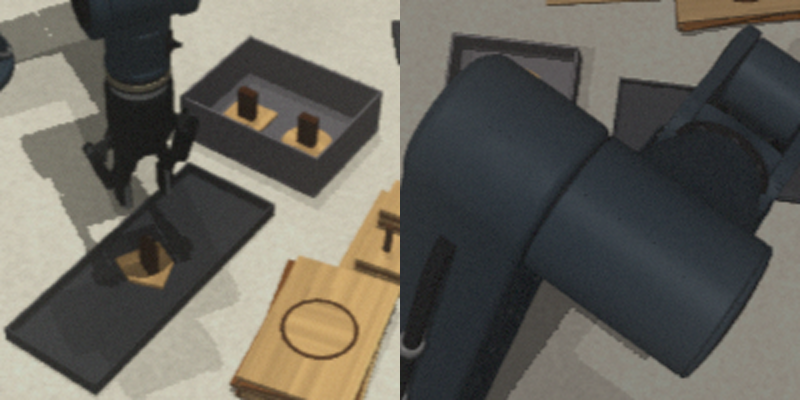

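The round and square pieces are both flat in the tote, at crop (308,138) and (250,115). The house is undisturbed at crop (150,262), below the open gripper.

```bash
python3 -m crank '[{"dp":[0.0055,-0.0018,0.05],"delta_rot":[0,0,0],"fingers":0},{"dp":[0,0,0.06],"delta_rot":[0,0,0],"fingers":0},{"dp":[0,0,0.05],"delta_rot":[0,0,0],"fingers":0},{"dp":[0,0,0.035],"delta_rot":[0,0,0],"fingers":0},{"dp":[0,0,0.0216],"delta_rot":[0,0,0],"fingers":0},{"dp":[0,0,0],"delta_rot":[0,0,0],"fingers":0},{"dp":[0,0,0],"delta_rot":[0,0,0],"fingers":-1},{"dp":[0,0,0],"delta_rot":[0,0,0],"fingers":-1},{"dp":[0,0,0],"delta_rot":[0,0,0],"fingers":-1},{"dp":[0,0,0],"delta_rot":[0,0,0],"fingers":-1},{"dp":[0,0,0],"delta_rot":[0,0,0],"fingers":-1},{"dp":[0,0,0],"delta_rot":[0,0,0],"fingers":-1}]' 60
python3 -c "
from h import *
plan((480.5,-200.5,91),down(-31.7))"
python3 -m crank '[{"dp":[0,0,-0.04],"delta_rot":[0,0,0],"fingers":-1},{"dp":[0,0,-0.07],"delta_rot":[0,0,0],"fingers":-1},{"dp":[0,0,-0.08],"delta_rot":[0,0,0],"fingers":-1},{"dp":[0,0,-0.08],"delta_rot":[0,0,0],"fingers":-1},{"dp":[0,0,-0.08],"delta_rot":[0,0,0],"fingers":-1},{"dp":[0,0,-0.08],"delta_rot":[0,0,0],"fingers":-1},{"dp":[0,0,-0.04],"delta_rot":[0,0,0],"fingers":-1},{"dp":[0,0,0],"delta_rot":[0,0,0],"fingers":-1},{"dp":[0,0,0],"delta_rot":[0,0,0],"fingers":-1}]'
python3 -c "
from h import *
C=cam();Rt=R.from_matrix(np.c_[C[:,0],-C[:,1],-C[:,2]])
plan(LENS+.233*1000*C[:,2],Rt)
print(Rt.as_matrix().round(3))"
```

```text
t: 13.2
tcp_pos: [0.4816, -0.201, 0.0928]
tool_rot: [0.962, -0.273, 0.001, 0.0]
force: [-0.4, 0.6, 6.5]
finger_gap: 0.155
gripper_force: 58.8
t 13.2 tcp [ 481.6 -201.    92.8] q [-0.61  0.74  1.84  0.    0.56  1.51] gap 13.2 gf 58.8 F [-0.4  0.6  6.5]
dp [-0.0025  0.0003  0.0035] rows 0.05206886860868163 rot [ 0.     -0.0004 -0.0001] rows 0.01916462480943142
t: 13.95
tcp_pos: [0.4811, -0.2007, 0.328]
tool_rot: [0.962, -0.273, 0.002, 0.001]
force: [-0.8, 0.0, 0.3]
finger_gap: 0.157
gripper_force: 58.3
t 13.95 tcp [ 481.1 -200.7  328. ] q [-0.61  0.36  1.66 -0.    1.12  1.51] gap 13.3 gf 58.3 F [-0.8  0.   0.3]
dp [-0.5434 -0.9526  0.0504] rows 13.1643768568607 rot [ 0.044   0.075  -0.1629] rows 9.286237907906951
[[ 0.762  0.476  0.44 ]
 [ 0.412 -0.88   0.238]
 [ 0.5    0.    -0.866]]
```

```bash
python3 -m crank '[{"dp":[-0.0194,-0.034,0],"delta_rot":[0,0,0],"fingers":-1},{"dp":[-0.0388,-0.068,0.002],"delta_rot":[0,0,0],"fingers":-1},{"dp":[-0.0388,-0.068,0.002],"delta_rot":[0,0,0],"fingers":-1},{"dp":[-0.0388,-0.068,0.002],"delta_rot":[0,0,0],"fingers":-1},{"dp":[-0.0388,-0.068,0.002],"delta_rot":[0,0,0],"fingers":-1},{"dp":[-0.0388,-0.068,0.002],"delta_rot":[0,0,0],"fingers":-1},{"dp":[-0.0388,-0.068,0.002],"delta_rot":[0,0,0],"fingers":-1},{"dp":[-0.0388,-0.068,0.002],"delta_rot":[0,0,0],"fingers":-1},{"dp":[-0.0388,-0.068,0.002],"delta_rot":[0,0,0],"fingers":-1},{"dp":[-0.0388,-0.068,0.002],"delta_rot":[0,0,0],"fingers":-1},{"dp":[-0.0388,-0.068,0.002],"delta_rot":[0,0,0],"fingers":-1},{"dp":[-0.0388,-0.068,0.002],"delta_rot":[0,0,0],"fingers":-1}]'
python3 -m crank '[{"dp":[-0.0388,-0.068,0.002],"delta_rot":[0,0,0],"fingers":-1},{"dp":[-0.0388,-0.068,0.002],"delta_rot":[0,0,0],"fingers":-1},{"dp":[-0.0194,-0.034,0],"delta_rot":[0,0,0],"fingers":-1},{"dp":[0,0,0],"delta_rot":[0.0022,0.0037,-0.008],"fingers":-1},{"dp":[0,0,0],"delta_rot":[0.0044,0.0075,-0.0163],"fingers":-1},{"dp":[0,0,0],"delta_rot":[0.0044,0.0075,-0.0163],"fingers":-1},{"dp":[0,0,0],"delta_rot":[0.0044,0.0075,-0.0163],"fingers":-1},{"dp":[0,0,0],"delta_rot":[0.0044,0.0075,-0.0163],"fingers":-1},{"dp":[0,0,0],"delta_rot":[0.0044,0.0075,-0.0163],"fingers":-1},{"dp":[0,0,0],"delta_rot":[0.0044,0.0075,-0.0163],"fingers":-1},{"dp":[0,0,0],"delta_rot":[0.0044,0.0075,-0.0163],"fingers":-1},{"dp":[0,0,0],"delta_rot":[0.0044,0.0075,-0.0163],"fingers":-1}]'
python3 -m crank '[{"dp":[0,0,0],"delta_rot":[0.0044,0.0075,-0.0163],"fingers":-1},{"dp":[0,0,0],"delta_rot":[0.0022,0.0037,-0.008],"fingers":-1},{"dp":[0,0,0],"delta_rot":[0,0,0],"fingers":-1},{"dp":[0,0,0],"delta_rot":[0,0,0],"fingers":-1},{"dp":[0,0,0],"delta_rot":[0,0,0],"fingers":-1}]'
python3 -c "
from h import *
C=cam();Rt=R.from_matrix(np.c_[C[:,0],-C[:,1],-C[:,2]])
plan(LENS+.239*1000*C[:,2],Rt)"
```

```text
t: 14.95
tcp_pos: [0.4953, 0.2508, 0.313]
tool_rot: [0.962, -0.273, -0.002, 0.001]
force: [0.7, -0.3, 0.0]
finger_gap: 0.156
gripper_force: 58.5
t: 15.95
tcp_pos: [0.4988, 0.3465, 0.3107]
tool_rot: [0.961, 0.163, 0.214, -0.055]
force: [-0.1, 0.1, -1.8]
finger_gap: 0.155
gripper_force: 58.3
t: 16.37
tcp_pos: [0.5002, 0.3468, 0.3124]
tool_rot: [0.937, 0.235, 0.248, -0.065]
force: [-0.3, 0.7, -0.8]
finger_gap: 0.155
gripper_force: 58.4
t 16.37 tcp [500.2 346.8 312.4] q [0.41 0.39 1.77 0.1  0.47 1.4 ] gap 13.2 gf 58.4 F [-0.3  0.7 -0.8]
dp [-0.0097 -0.0004  0.0069] rows 0.14242633292314766 rot [-0.0004  0.0008 -0.0007] rows 0.055152354041160576
```

```bash
python3 -m crank '[{"dp":[-0.0097,-0.0004,0.0069],"delta_rot":[-0.0004,0.0008,-0.0007],"fingers":-1},{"dp":[0,0,0],"delta_rot":[0,0,0],"fingers":-1},{"dp":[0,0,0],"delta_rot":[0,0,0],"fingers":-1},{"dp":[0,0,0],"delta_rot":[0,0,0],"fingers":-1},{"dp":[0,0,0],"delta_rot":[0,0,0],"fingers":-1},{"dp":[0,0,0],"delta_rot":[0,0,0],"fingers":-1}]'
python3 - <<'E'
from h import *
C=cam();Rt=R.from_matrix(np.c_[C[:,0],-C[:,1],-C[:,2]])
plan(LENS+.239*1000*C[:,2],Rt)
S,ds=manip.snapshot('scene');T,dt=manip.snapshot('top')
np.savez('scene3.npz',p=S,d=ds);np.savez('top3.npz',p=T,d=dt)
up=lambda im,x,y,w,h,k:cv2.resize(im[y:y+h,x:x+w],None,fx=k,fy=k,interpolation=cv2.INTER_CUBIC)
cv2.imwrite('pics/p3.png',np.hstack([up(S,350,80,130,130,3),up(T,90,150,130,130,3)])[:,:,::-1])
E
```

```text
t: 16.87
tcp_pos: [0.4982, 0.3461, 0.3084]
tool_rot: [0.936, 0.237, 0.253, -0.064]
force: [-1.5, 0.3, -1.2]
finger_gap: 0.156
gripper_force: 58.4
t 16.87 tcp [498.2 346.1 308.4] q [0.41 0.39 1.78 0.1  0.45 1.4 ] gap 13.2 gf 58.4 F [-1.5  0.3 -1.2]
dp [-0.0022  0.0001  0.002 ] rows 0.03583779676638283 rot [-0.     -0.0005  0.0002] rows 0.02941371407528431
```

View pics/p3.png

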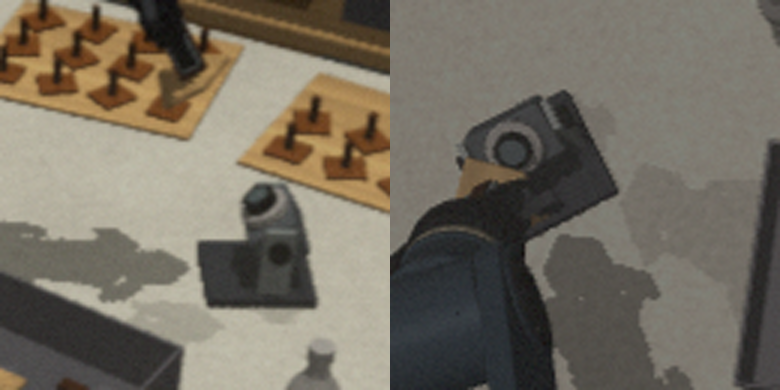

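```bash
python3 - <<'E'
from h import *
up=lambda im,x,y,w,h,k:cv2.resize(im[y:y+h,x:x+w],None,fx=k,fy=k,interpolation=cv2.INTER_CUBIC)
S=np.load('scene3.npz')['p'];T=np.load('top3.npz')['p']
g=np.hstack([up(S,395,85,40,50,10),up(T,105,180,40,50,10)])
cv2.imwrite('pics/p4.png',cv2.convertScaleAbs(g,alpha=1.5)[:,:,::-1])
C=cam();B=LENS+150*C[:,2]
def proj(n,P):
    c=manip.camera_model(n);q=R.from_quat(c['attitude']).inv().apply(P/1000-c['origin'])
    K=np.array([[c['fx'],0,c['cx']],[0,c['fy'],c['cy']],[0,0,1]])
    return cv2.projectPoints((q*[1,-1,-1])[:,None],np.zeros(3),np.zeros(3),K,np.array([c['k1'],0,0,0,0]))[0][:,0]
L=np.array([[35,0],[5,30],[-35,30],[-35,-30],[5,-30]])
for n,o in(('scene',(395,85)),('top',(105,180))):
    for z in(0,6):
        q=proj(n,B+np.c_[L,np.full(5,z)]@C.T); print(n,z,((q-o+.5)*10+[400*(n=='top'),0]).round().tolist())
E
```

```text
scene 0 [[318.0, 161.0], [208.0, 153.0], [78.0, 214.0], [95.0, 328.0], [228.0, 266.0]]
scene 6 [[309.0, 144.0], [199.0, 136.0], [69.0, 198.0], [86.0, 311.0], [219.0, 249.0]]
top 0 [[511.0, 215.0], [467.0, 385.0], [564.0, 529.0], [794.0, 410.0], [700.0, 265.0]]
top 6 [[508.0, 221.0], [464.0, 392.0], [561.0, 536.0], [792.0, 417.0], [698.0, 272.0]]
```

View pics/p4.png

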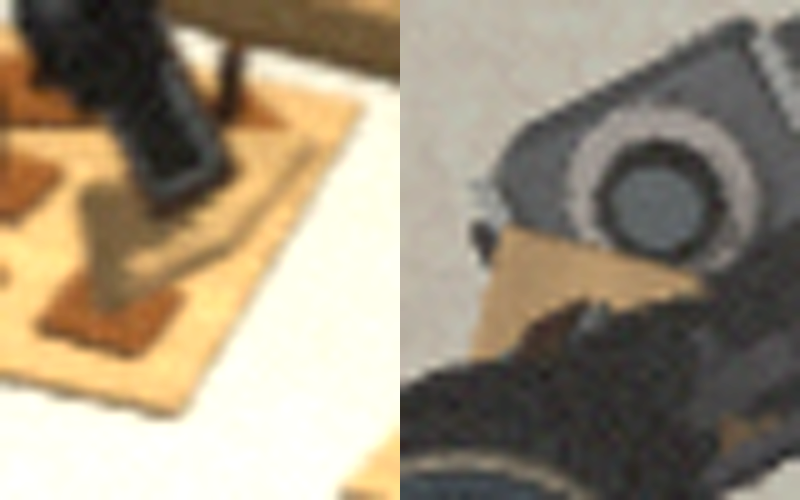

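```bash
python3 - <<'E'
from h import *
C=cam()
lt=(105+152.5/6-.5,170+180.5/6-.5);ls=(405+192.5/6-.5,130+97.5/6-.5)
l,e0=tri(ls,lt)
f=lambda x,y:(105+(x-400+.5)/10-.5,180+(y+.5)/10-.5)
g=lambda x,y:(395+(x+.5)/10-.5,85+(y+.5)/10-.5)
for nm,s,t,loc in(('peak',(319,152),(500,222),(35,0,153)),('reave',(236,248),(706,279),(5,-30,153))):
    p,e=tri(g(*s),f(*t)); print(nm,p*1000,e*1000,'rel in cam',((p-l)*1000@C).round(1),'want',loc,'rel LENS',((p*1000-LENS)@C).round(1))
print(l*1000,e0*1000)
for n in('scene','top'):   # depth plane/position of house face
    d=np.load(n+'3.npz')['d'];v,u=np.mgrid[:480,:640];o,r=rays(n,np.c_[u.ravel(),v.ravel()])
    P=(o+r*d.reshape(-1,1))*1000;q=(P-LENS)@C
    for a,b in((120,148),(148,153),(153,165)):
        m=(abs(q[:,0])<45)&(abs(q[:,1])<40)&(q[:,2]>a)&(q[:,2]<b); print(n,a,b,m.sum(),np.median(q[m],0).round(1) if m.sum() else '')
    m=(abs(q[:,0])<42)&(abs(q[:,1])<38)&(q[:,2]>140)&(q[:,2]<168)
    if n=='top':
        A=np.c_[q[m][:,:2],np.ones(m.sum())];k=q[m][:,2]
        for _ in range(6):
            c=np.linalg.lstsq(A,k,rcond=None)[0];ok=abs(A@c-k)<3;A,k=A[ok],k[ok]
        print('plane',c,len(k),'x/y range',A[:,:2].min(0),A[:,:2].max(0))
E
```

```text
peak [562.35552838 383.9236451  248.16387557] 1.425974537165004 rel in cam [ 36.3  -0.4 155.2] want (35, 0, 153) rel LENS [ 35.4   2.8 150.7]
reave [553.85234224 341.73016311 236.57749477] 6.915583167050507 rel in cam [  6.6 -33.4 158.9] want (5, -30, 153) rel LENS [  5.7 -30.3 154.4]
[602.78434184 406.21228406  95.64929398] 3.1119131262109243
scene 120 148 1 [  6.6 -21.7 147.1]
scene 148 153 22 [ 14.  -14.8 152.1]
scene 153 165 205 [ -5.2  -8.4 157.3]
top 120 148 2 [  8.3 -22.6 147.3]
top 148 153 15 [ 18.4  -5.6 151.5]
top 153 165 154 [ 14.8  -3.6 157.3]
plane [-3.21606690e-03  3.90439750e-02  1.57127591e+02] 123 x/y range [-35.08654211 -27.78128117] [34.66284464 21.43710839]
```

The house is held with its peak uphill, at scene crop (319,152) and top crop (500,222). Depth puts its underside about 151 mm from the lens, so one small correction is left.

```bash
python3 -m crank '[{"dp":[-0.0022,0.0001,0.002],"delta_rot":[0,-0.0004,0.0002],"fingers":-1},{"dp":[0,0,0],"delta_rot":[0,0,0],"fingers":-1},{"dp":[0,0,0],"delta_rot":[0,0,0],"fingers":-1},{"dp":[0,0,0],"delta_rot":[0,0,0],"fingers":-1},{"dp":[0,0,0],"delta_rot":[0,0,0],"fingers":-1},{"dp":[0,0,0],"delta_rot":[0,0,0],"fingers":-1},{"dp":[0,0,0],"delta_rot":[0,0,0],"fingers":-1},{"dp":[0,0,0],"delta_rot":[0,0,0],"fingers":-1}]'
python3 - <<'E'
from h import *
C=cam();Rt=R.from_matrix(np.c_[C[:,0],-C[:,1],-C[:,2]])
plan(LENS+239*C[:,2],Rt); print(abs(manip.sense()['qd']).max())
E
```

```text
t: 17.63
tcp_pos: [0.4978, 0.3457, 0.3068]
tool_rot: [0.936, 0.237, 0.251, -0.064]
force: [0.4, -1.0, -0.5]
finger_gap: 0.159
gripper_force: 58.4
t 17.63 tcp [497.8 345.7 306.8] q [0.41 0.39 1.78 0.1  0.45 1.4 ] gap 13.5 gf 58.4 F [ 0.4 -1.  -0.5]
dp [ 0.0005 -0.0001 -0.0001] rows 0.006040774065824612 rot [-0.     -0.0001 -0.    ] rows 0.0044706423662919555
0.0017533200813910983
```

```bash
python3 -c "
from station import manip
print(manip.sign_off())"
```

```text
the job is handed in; nothing more can be done
None
```

I handed the job in at about 17.6 s: the round and square pieces are in the tote, and the arm is still holding the house piece in front of the inspection camera, peak up, on the lens axis and 15 cm from it by my measurements (good to a few millimetres).

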